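# Load the nut chopper, then push, twist and hold its lid

## Task

Tip the loading tray by its handle so that all four walnuts run into the nut chopper, and let the tray back down. Then fit the lid: set its lugs into the two notches of the collar, push it fully down against the spring, turn it clockwise (seen from above) about a quarter turn to its stop, and finish while still gripping it there, since the chopper only runs while the lid is held pressed home and turned. Leave everything else on the worktop where it is.

Things in the scene. Friction and masses are not known exactly. Their poses are not given: they have to be found in the camera images.
- mouth (a point): Nut chopper (fixed round appliance: black foot, clear bowl, metal hopper): point on its upright axis, on the flat top of the collar at the hopper's bottom, 112 mm above the worktop. The collar's opening is 80 mm wide, with two notches along this frame's +x and -x, 20 mm wide, reaching 48 mm from the axis; the collar is 8 mm thick. z up, +y towards the loading tray.
- hopper_rim (a point): On the chopper's axis, level with the hopper's rim, 150 mm above the worktop; axes as mouth. Inside, the hopper is 138 mm wide here and narrows to 106 mm at the collar, 38 mm lower. Two black ribs outside the hopper are in line with the two notches (+x and -x).
- bowl_floor (a point): Centre of the inner floor of the chopper's clear bowl, 72 mm below the collar's top; axes as mouth. The bowl is about 90 mm wide inside.
- tray_hinge (a point): Middle of the level hinge axis of the loading tray on the hopper's rim, 70 mm towards +y from the chopper's axis, 156 mm above the worktop; axes as mouth, the hinge turns about x. The metal tray, 80 x 120 mm with 30 mm walls, lies beyond it on the +y side and holds the walnuts.
- tray (a joint): Angle of the loading tray, rad. 0: at rest, sloping 0.10 down away from the hopper. It grows as the handle end is lifted, stop at 1.2. About 1 N to lift at the handle; it sinks back by itself in about 1 s when let go. The nuts begin to roll out into the hopper at about 0.2 and all are out by about 0.6.
- tray_handle (a point): Middle of the tray's handle: a round wooden bar 12 mm thick, 76 mm long, level along the chopper's x, at the tray's far end. It lies 165 mm out along the tray's floor and 44 mm above the floor's plane, from the hinge axis. 42 mm of free air between bar and end wall, open air below and outside.
- lid_grip (a point): The chopper's lid, loose, standing upright: middle of its wooden grip bar, on the lid's axis, 53 mm above its underside. The bar is 64 mm long along x, 22 mm wide along y, 44 mm tall (22 mm up and down from here), on a round flange 96 mm wide, 5 mm thick. Same after half a turn. 0.14 to 0.28 kg. Once seated, the flange lies on the collar and this point is 29 mm above the mouth point.
- lid: The same lid: centre of its underside, axes as lid_grip. Below the flange is a plug 74 mm wide and 24 mm long, bevelled to 66 mm at its foot; there two lugs, 12 mm wide (y) and 10 mm tall, reach 44 mm from the axis along +x and -x, in line with the grip bar. They pass the collar's notches.
- ring_press (a joint): How far (m) the sprung ring under the collar is pressed down by the lugs. 0: lugs just touch it, flange still 9 mm above the collar. 0.009: flange on the collar. The spring takes 3 N at first, 8.5 N at 0.009 (the lid's weight helps). From 0.004 the lugs are clear below the collar and can turn.
- ring_turn (a joint): Turn (rad) of that ring, carried round by the lugs clockwise seen from above. 0 at rest (lugs in line with the notches), stop at 1.30. The lugs have up to 0.09 play either way. A spring drives it back, 0.04 N m at 0 and 0.15 N m at the stop, so it springs back if the lid is let go.
- nut_0 (a point): Centre of a walnut, 33 x 30 mm, 14 g, one of four alike in the loading tray.
- nut_1 (a point): Centre of another such walnut.
- nut_2 (a point): Centre of another such walnut.
- nut_3 (a point): Centre of another such walnut.
- salt_mill: Bystander, to be left alone: wooden salt mill, 56 mm across, 165 mm tall. Origin at the centre of its underside as it stands.
- mug_a: Bystander, to be left alone: white mug, 83 mm across plus a handle. Origin at the centre of its underside as it stands.
- garlic_2: Bystander, to be left alone: garlic bulb, 60 mm. Origin at the centre of its underside as it stands.
- lemon_0: Bystander, to be left alone: lemon, 78 x 55 mm. Origin at the centre of its underside as it stands.

How it is judged:
By the outcome, as a careful person would: the job done as asked, in the order asked, and still so for the second after the job is handed in, while the arm keeps its last pose, push and grip.
It also fails if it takes over 72 s, if anything falls off the work surface, if the arm or the gripper's body presses on something with over 40 N, if the wrist force passes 120 N, or if a joint passes its speed limit or range.

## Robot

A 6-joint arm with a two-finger parallel gripper is mounted at the origin on a cart in front of the work surface, level with it; the furniture and walls round the work are solid. World frame = base frame: x ahead of the robot, y to its left, z up, the work surface at z = 0. Lengths are in mm, angles in rad, forces in N, time in s.
With the tool pointing down it reaches from about 325 to 900 mm from the base axis. Payload 6.1 kg.
Tool frame: the origin (TCP) lies between the finger pads; the fingertips stand 19 mm ahead of it and the grasp point (between the pads) is the TCP; z points along the fingers, y is the line along which they close (so a half turn about z gives the same grasp; the last joint's range is limited). The gripper opens to 85 mm and grips with 20 to 120 N. Pads are 22 mm wide; open, the fingers measure 114 mm over their backs; the gripper's body (76 mm by 85 mm) begins 54 mm behind the grasp point. The pads swing forward as they close: fully open they stand 13 mm farther back than shut.
Start: joints at [-1.29, 0.22, 1.526, -0, 1.395, -0.126], TCP at [247.288, -573.99, 250.3] pointing down, gripper open.
Joint ranges: [-2.98, 2.98], [-0.91, 2.08], [0.09, 2.57], [-1.24, 4.39], [0.2, 2.65], [-2.68, 2.68]. Speed limits (rad/s): [2.57, 2.57, 3.01, 3.14, 3.14, 3.14].

## Interface

Orientations are given as a rotation vector (axis times angle).
In Python, from plant import robot gives the robot as it stands.
- The arm moves only by the shell command python3 -m pendant 'ROWS'. ROWS is text: rows parted by semicolons, each of 7 numbers parted by spaces: the shift along the tool's x, y, z scaled (see below), then the turn, a rotation vector about the tool's x, y, z scaled (see below), then the gripper command: -1 is fully open, 1 is shut, values between are in proportion. A call has 1 to 20 rows; each row shifts and turns the commanded pose from where the row before left it, along the tool's axes as they then stand; what a row does not reach is not made up. The controller multiplies each number of a shift by 25 cm and each number of a turn by 1.5 rad. A row lasts 1/12 s, in which the tool goes at most 41.7 mm and 7.16 degrees, less where a joint would pass 70% of its speed; a pose out of reach is approached as far as the arm can. A call with a number of a shift or a turn outside -1 to 1 is refused whole. A call with a gripper value outside its range is refused whole. The fingers move at their own pace and stop on an object; the grip force is fixed at half the most. Time passes only in rows, so rows that do not move let the fingers close. It gives the time, the measured TCP pose, the force, the opening and the grip force at its end, in the units of the state.
- robot.read_state(): the state, without advancing time (a new reading comes with each control period).
- robot.grab_frame(name): name is "side" or "top" or "wrist"; returns a dict with "frame" (420x560x3 uint8, red, green, blue), "range_z" (420x560 float32, mm along the optical axis (not along the pixel's ray), 0 where there is no reading), "camera_matrix" (3x3 intrinsics, pixels), "D" ([k1, k2, p1, p2, k3] as OpenCV has them; the pictures are not rectified), "R" (3x3) and "t" (3): a world point X has camera coordinates R X + t; the wrist camera has in their place "mount" (4x4, takes a point from camera to tool coordinates, whose origin is the TCP and whose axes are the flange's). Camera axes: x right, y down, z forward; pixel columns grow to the right and rows downward; lengths in mm; the calibration is good to about 2 mm. A picture is of the moment at which its call begins: read the wrist's pose just before it.
- robot.close_job(): hands the job in; it is judged then, once.
The state is a dict: "time_s": time; "joint_pos": joint angles; "qd": joint speeds; "effort": joint torques, N m; "ee_pos": TCP position; "ee_rot": TCP orientation; "wrist_force": force on the tool from outside, world axes, zero at the start; "ft_torque": the same for the moment, N m; "width": finger opening in mm; "gripper_force": force on a finger pad.
Only numpy, scipy, OpenCV 4.12 (cv2) and the standard library are available. Lean on these libraries where they do the work, as an engineer would, in place of code of your own. Each camera call takes 0.05 s, during which the arm holds its last target. There are 200 camera calls.

## Working session

There is one attempt and no reset: what is moved stays moved. The work goes in short steps, Python scripts to look and compute and a shell command to move; the robot and the scene stay as the last step left them, time stands still between calls to the robot, and variables do not carry over. Pictures are saved under pics/ and viewed, at most 10 in all, crops included, and the job is handed in when it is done.

```bash
mkdir -p pics; ls; cat > h.py <<'E'
import numpy as np, cv2, pickle
from plant import robot
from scipy.spatial.transform import Rotation as Ro
def grab(n):
    s=robot.read_state(); f=robot.grab_frame(n)
    if 'mount' in f:
        T=np.eye(4); T[:3,:3]=Ro.from_rotvec(s['ee_rot']).as_matrix(); T[:3,3]=s['ee_pos']
        W=T@np.array(f['mount']); f['R']=W[:3,:3].T; f['t']=-W[:3,:3].T@W[:3,3]
    f['K']=np.array(f['camera_matrix'],float); f['D']=np.array(f['D'],float); f['R']=np.array(f['R']); f['t']=np.array(f['t']).ravel()
    return f
def rays(f,px):
    u=cv2.undistortPoints(np.array(px,float).reshape(-1,1,2),f['K'],f['D']).reshape(-1,2)
    d=np.c_[u,np.ones(len(u))]@f['R']; return -f['R'].T@f['t'],d
def plane(f,px,z):
    o,d=rays(f,px); return o+d*((z-o[2])/d[:,2])[:,None]
def depth(f,px):
    o,d=rays(f,px); p=np.array(px).astype(int).reshape(-1,2); return o+d*f['range_z'][p[:,1],p[:,0]][:,None]
def cloud(f):
    v,u=np.mgrid[:420,:560]; return depth(f,np.c_[u.ravel(),v.ravel()]).reshape(420,560,3)
def save(f,n): cv2.imwrite('pics/'+n,f['frame'][:,:,::-1])
E
python3 - <<'E'
from h import *
fs={n:grab(n) for n in('side','top')}
pickle.dump(fs,open('f0.pkl','wb'))
cv2.imwrite('pics/a_top.png',fs['top']['frame'][:,:,::-1]);cv2.imwrite('pics/a_side.png',fs['side']['frame'][:,:,::-1])
for n in fs: print(n,-fs[n]['R'].T@fs[n]['t'],fs[n]['R'][2])
print(robot.read_state())
E
```

```text
pics
side [128.41670138 962.32356797 802.090264  ] [ 0.32025466 -0.79078851 -0.52162294]
top [ 371.27420024  -93.85372962 1331.12904058] [ 0.13405619 -0.00150084 -0.9909726 ]
{'time_s': 0.1, 'joint_pos': array([-1.29010119e+00,  2.21132792e-01,  1.52749597e+00, -1.51330217e-05,
        1.39471136e+00, -1.26066122e-01]), 'qd': array([-6.04251370e-04, -1.98532657e-03, -2.05148169e-03,  3.63875954e-04,
        1.01333244e-03,  8.92343215e-06]), 'effort': array([ 6.86031381e-04, -4.98242676e+01, -3.90548193e+01, -1.26549153e-04,
        5.72092351e-03,  4.06773154e-05]), 'ee_pos': array([ 247.14131944, -573.50218441,  249.31796542]), 'ee_rot': array([-3.07513632e+00, -6.34195804e-01,  2.35210363e-04]), 'wrist_force': array([-0.12143879,  0.2677258 , -0.2871687 ]), 'ft_torque': array([0.00794123, 0.01735092, 0.0298455 ]), 'gripper_force': 0.0, 'width': 85.7069772372654}
```

View pics/a_top.png

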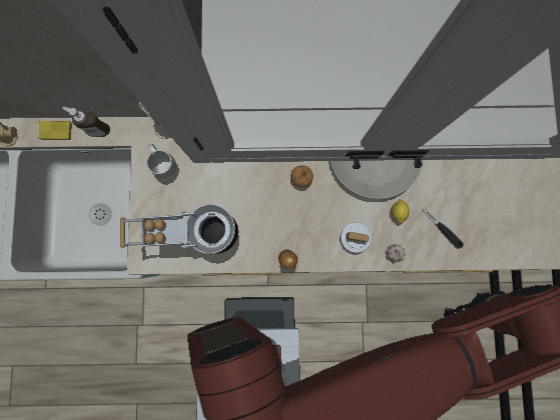

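View pics/a_side.png

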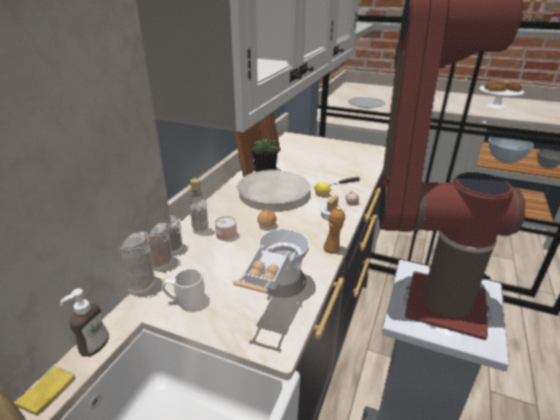

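The top view shows the chopper at about (212,230), the tray with its handle at (123,232), the lid at (356,238), the salt mill at (288,258), the lemon at (400,211) and the garlic at (396,253). Overhead cabinets sit above row 160. In the side view the handle is at about (258,286).

```bash
python3 - <<'E'
from h import *
fs=pickle.load(open('f0.pkl','rb')); f=fs['top']; C=cloud(f)
def fit(m,name):
    P=C[m]; print(name,len(P),P.mean(0).round(1),P.min(0).round(1),P.max(0).round(1)); return P
box=np.zeros((420,560),bool); box[195:265,180:245]=1
z=C[...,2]
rim=fit(box&(z>143)&(z<158),'rim')
def circ(P):
    A=np.c_[2*P[:,:2],np.ones(len(P))]; s=np.linalg.lstsq(A,(P[:,:2]**2).sum(1),rcond=None)[0]; return s[:2],np.sqrt(s[2]+s[:2]@s[:2])
ex=cv2.findContours  # rim by collar-opening ellipse
hsv=cv2.cvtColor(f['frame'],cv2.COLOR_RGB2HSV)
dark=(box&(hsv[...,2]<70)).astype(np.uint8)
for c in cv2.findContours(dark,0,2)[0]:
    if cv2.contourArea(c)>60:
        e=cv2.fitEllipse(c); print('dark',e,plane(f,[e[0]],112).round(1),plane(f,[e[0]],40).round(1))
# handle: brown
b=np.zeros_like(box); b[205:260,115:131]=1
hm=b&(hsv[...,1]>90)&(hsv[...,0]<25)
v,u=np.nonzero(hm); r=cv2.minAreaRect(np.c_[u,v].astype(np.float32)); print('handle',r); fit(hm,'handle'); print(plane(f,[r[0]],180))
# lid
b=np.zeros_like(box); b[215:260,335:378]=1
P=fit(b&(z>20)&(z<40),'flange'); print(circ(P))
gm=b&(z>55); g=fit(gm,'grip'); v,u=np.nonzero(b&(hsv[...,1]>90)); r=cv2.minAreaRect(np.c_[u,v].astype(np.float32)); print(r,plane(f,cv2.boxPoints(r),75).round(1))
w,V=np.linalg.eigh(np.cov(g[:,:2].T)); print('ang',V[:,1],np.sqrt(w))
# obstacles around
for n,(r0,r1,c0,c1) in dict(mill=(245,270,278,300),onion=(163,190,288,316),lemon=(197,225,388,412),garlic=(242,264,385,408),mug=(143,185,145,178)).items():
    b=np.zeros_like(box); b[r0:r1,c0:c1]=1; fit(b&(z>15),n)
b=np.zeros_like(box); b[:160,200:]=1; P=fit(b&(z>300),'cab')
big=cv2.resize(f['frame'][190:275,105:255],None,fx=5,fy=5,interpolation=3); cv2.imwrite('pics/b.png',big[:,:,::-1])
S=fs['side']; big=cv2.resize(S['frame'][190:310,200:350],None,fx=5,fy=5,interpolation=3); cv2.imwrite('pics/c.png',big[:,:,::-1])
# table near tray: edges
print(plane(f,[(130,275),(130,200),(250,270),(330,155)],0).round())
E
```

```text
rim 446 [457.5 128.  151.3] [387.5  31.6 143.1] [529.6 185.3 158. ]
dark ((193.7696533203125, 217.3777313232422), (60.81003189086914, 93.77427673339844), 123.2171859741211) [[494.4 153.4 112. ]] [[501.7 168.   40. ]]
dark ((211.74098205566406, 229.3350067138672), (24.204191207885742, 26.45488166809082), 8.29259967803955) [[457.9  99.3 112. ]] [[463.1 110.7  40. ]]
handle ((122.5, 232.5), (29.0, 3.0), 90.0)
handle 107 [447.2 336.4 188.4] [406.4 330.8 181.2] [487.9 342.3 194.7]
[[447.27662953 339.13556697 180.        ]]
flange 545 [ 432.8 -341.1   30.5] [ 386.6 -391.3   22. ] [ 479.  -296.7   39.2]
(array([ 433.89551986, -343.3918227 ]), np.float64(36.77489919112911))
grip 164 [ 431.  -332.7  117.8] [ 371.3 -375.4   55.9] [ 447.8  -93.9 1331.1]
((357.29412841796875, 236.67645263671875), (20.391464233398438, 6.399448871612549), 12.528807640075684) [[ 430.3 -308.2   75. ]
 [ 449.3 -313.1   75. ]
 [ 435.1 -373.6   75. ]
 [ 416.1 -368.6   75. ]]
ang [-0.19838229  0.98012472] [ 9.42746119 51.000067  ]
mill 294 [ 368.1 -123.3  146.6] [ 341.8 -152.5   16.3] [ 396.   -93.9 1331.1]
onion 392 [ 627.1 -173.4   60.9] [ 371.3 -211.    27.5] [ 663.6  -93.9 1331.1]
lemon 319 [ 512.8 -479.8   57.2] [ 371.3 -512.5   18.9] [ 560.2  -93.9 1331.1]
garlic 250 [ 383.5 -462.8   42.8] [ 357.  -496.5   17.9] [ 410.5  -93.9 1331.1]
mug 519 [676.  272.6  71. ] [371.3 -93.9  15.4] [ 735.3  311.6 1331.1]
cab 57490 [ 698.7 -268.3  599. ] [ 371.3 -710.2  450.3] [ 951.7   70.9 1331.1]
[[ 323.  378.    0.]
 [ 566.  386.    0.]
 [ 334.   -7.    0.]
 [ 709. -275.    0.]]
```

View pics/b.png

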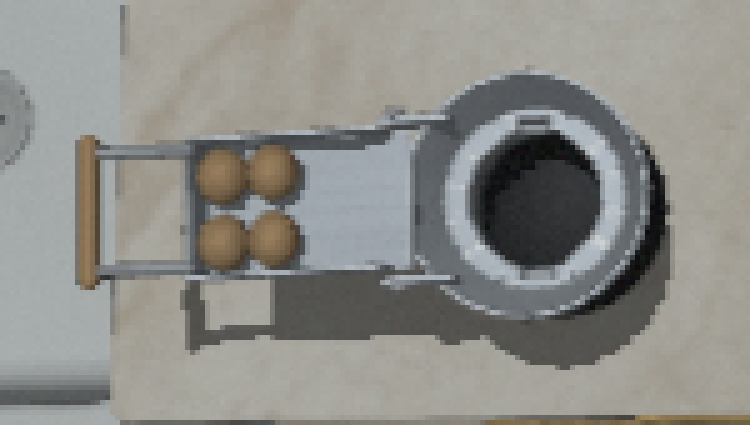

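Both notches are visible along the world x direction (crop (533,118) and (533,275)). The four nuts are at the tray's far end. The handle bar is at crop (88,212), which gives world (447, 338, 183), about 239 mm from the chopper axis as expected. The frame yaw is about 0.045. I'll move towards the handle.

```bash
python3 -m pendant '0 0 -0.067 0 0 0.079 0;0 0 -0.067 0 0 0.079 0;0 0 -0.067 0 0 0.079 0.15;0.087 -0.118 0 0 0 0 0.15;0.087 -0.118 0 0 0 0 0.15;0.087 -0.118 0 0 0 0 0.15;0.087 -0.118 0 0 0 0 0.15;0.087 -0.118 0 0 0 0 0.15;0.087 -0.118 0 0 0 0 0.15;0.087 -0.118 0 0 0 0 0.15;0.087 -0.118 0 0 0 0 0.15;0.087 -0.118 0 0 0 0 0.15'
python3 -m pendant '0.011 -0.15 0 0 0 0 0.15;0.011 -0.15 0 0 0 0 0.15;0.011 -0.15 0 0 0 0 0.15;0.011 -0.15 0 0 0 0 0.15;0.011 -0.15 0 0 0 0 0.15;0.011 -0.15 0 0 0 0 0.15;0.011 -0.15 0 0 0 0 0.15;0.011 -0.15 0 0 0 0 0.15;0.011 -0.15 0 0 0 0 0.15;0.011 -0.15 0 0 0 0 0.15;0.011 -0.15 0 0 0 0 0.15;0.011 -0.15 0 0 0 0 0.15;0.011 -0.15 0 0 0 0 0.15;0.011 -0.15 0 0 0 0 0.15;0.011 -0.15 0 0 0 0 0.15'
python3 - <<'E'
from h import *
w=grab('wrist'); save(w,'w1.png'); pickle.dump(w,open('w1.pkl','wb'))
s=robot.read_state(); print(s['ee_pos'],s['joint_pos'],s['width'],Ro.from_rotvec(s['ee_rot']).as_matrix().round(3)); print(w['mount'])
E
```

```text
time_s: 1.1
ee_pos: [429.6, -297.0, 300.2]
ee_rot: [-3.14, -0.08, 0.0]
wrist_force: [0.4, -0.5, -0.4]
width: 36.5
gripper_force: 0.0
time_s: 2.35
ee_pos: [440.9, 267.0, 300.2]
ee_rot: [3.14, 0.081, -0.001]
wrist_force: [1.0, -0.7, 0.0]
width: 36.5
gripper_force: 0.0
[440.21778567 272.55947111 300.0033154 ] [ 0.3992237  -0.0692199   1.74001126  0.00450739  1.46991233  1.91488402] 36.44765516664872 [[ 0.999  0.055 -0.001]
 [ 0.055 -0.998  0.004]
 [-0.001 -0.005 -1.   ]]
[[-4.95447231e-05 -9.59776566e-01 -2.80764920e-01  7.19706800e+01]
 [ 9.99999944e-01  4.57484809e-05 -3.32851555e-04  9.81504185e-01]
 [ 3.32307692e-04 -2.80764920e-01  9.59776510e-01 -1.23462348e+02]
 [ 0.00000000e+00  0.00000000e+00  0.00000000e+00  1.00000000e+00]]
```

View pics/w1.png

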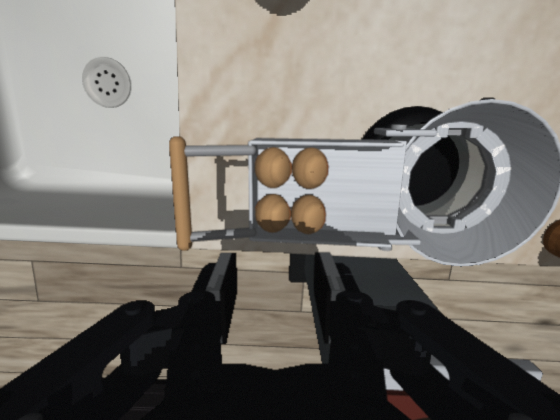

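The wrist view shows the handle from (177,140) to (184,247), the nuts in the tray, and the collar opening around (437,180). The tool camera looks back past the fingers.

```bash
python3 - <<'E'
from h import *
w=pickle.load(open('w1.pkl','rb')); hsv=cv2.cvtColor(w['frame'],cv2.COLOR_RGB2HSV)
m=np.zeros((420,560),bool); m[125:255,165:195]=1
m&=(hsv[...,1]>110)&(hsv[...,0]<25)
n,l,st,c=cv2.connectedComponentsWithStats(m.astype(np.uint8)); k=1+st[1:,4].argmax(); v,u=np.nonzero(l==k)
r=cv2.minAreaRect(np.c_[u,v].astype(np.float32)); bp=cv2.boxPoints(r); e=sorted([(bp[i]+bp[(i+1)%4])/2 for i in range(4)],key=lambda p:p[1]); 
q=plane(w,[e[0],e[3],r[0]],183); print(r,q.round(1),np.linalg.norm(q[0]-q[1]))
P=depth(w,np.c_[u,v]); print(np.median(P,0),np.percentile(P[:,2],[5,95]))
C=cloud(w); b=np.zeros_like(m); b[90:270,380:560]=1
P=C[b&(C[...,2]>144)&(C[...,2]<154)]; print('rim',len(P),P.min(0),P.max(0))
big=cv2.resize(w['frame'][90:270,360:560],None,fx=4,fy=3.3,interpolation=3)
cv2.imwrite('pics/w1c.png',cv2.resize(w['frame'][90:270,380:560],None,fx=3.3,fy=3.3,interpolation=2)[:,:,::-1])
E
```

```text
((180.5897674560547, 193.14923095703125), (112.20497131347656, 15.016741752624512), 85.53284454345703) [[492.1 339.2 183. ]
 [406.  335.2 183. ]
 [451.2 337.3 183. ]] 86.12519706847652
[452.92111419 335.75856221 188.40450579] [185.44120622 189.8824308 ]
rim 3378 [387.84958169  27.15279815 144.00435796] [531.68597011 183.96863722 153.99853234]
```

View pics/w1c.png

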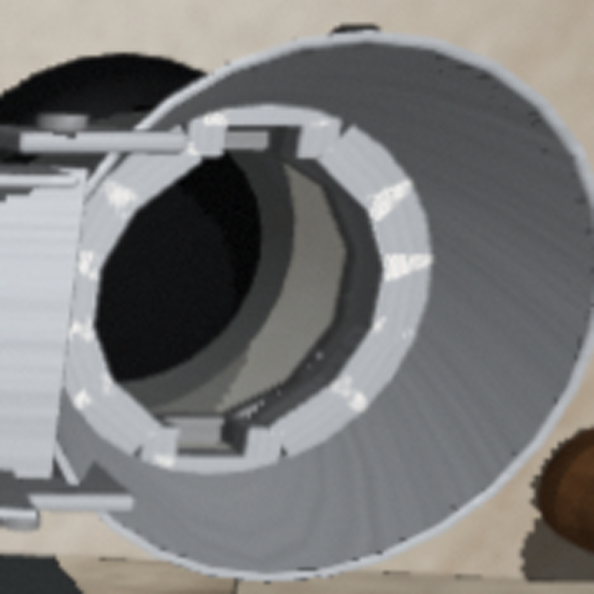

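The notches' outer edges are at crop (263,130) and (212,458). The handle centre is (450, 337.5, 183) from both views. Next I'll descend and grip it.

```bash
python3 -m pendant '0.0134 -0.0644 0 0 0 0 0.15;0.0134 -0.0644 0 0 0 0 0.15;0.0134 -0.0644 0 0 0 0 0.15;0.0134 -0.0644 0 0 0 0 0.15;0 0 0.12 0 0 0 0.15;0 0 0.12 0 0 0 0.15;0 0 0.12 0 0 0 0.15;0 0 0.06 0 0 0 0.15;0 0 0.06 0 0 0 0.15;0 0 0 0 0 0 0.15;0 0 0 0 0 0 1;0 0 0 0 0 0 1;0 0 0 0 0 0 1;0 0 0 0 0 0 1;0 0 0 0 0 0 1'
python3 - <<'E'
from h import *
w=pickle.load(open('w1.pkl','rb'))
print(plane(w,[(459.7,129.4),(444.2,228.8)],112))
print(plane(w,[(459.7,129.4),(444.2,228.8)],112)[:,:2].mean(0))
E
```

```text
time_s: 3.65
ee_pos: [450.2, 337.0, 183.9]
ee_rot: [-3.127, -0.082, -0.001]
wrist_force: [-10.4, 22.3, 3.0]
width: 10.2
gripper_force: 58.3
[[505.92656205 100.83064069 112.        ]
 [409.90058859  95.84809546 112.        ]]
[457.91357532  98.33936808]
```

Gripped. The notch distance reads 96 mm as it should, which puts the chopper axis at (457.9, 98.3) with yaw 0.052. I'll lift along the arc and hold.

```bash
python3 -m pendant '0 0.0079 -0.0332 0 0 0 1;0 0.0079 -0.0332 0 0 0 1;0 0.0079 -0.0332 0 0 0 1;0 0.0129 -0.0316 0 0 0 1;0 0.0129 -0.0316 0 0 0 1;0 0.0129 -0.0316 0 0 0 1;0 0.0173 -0.0295 0 0 0 1;0 0.0173 -0.0295 0 0 0 1;0 0.0173 -0.0295 0 0 0 1;0 0.0216 -0.0264 0 0 0 1;0 0.0216 -0.0264 0 0 0 1;0 0.0216 -0.0264 0 0 0 1;0 0.0253 -0.0228 0 0 0 1;0 0.0253 -0.0228 0 0 0 1;0 0.0253 -0.0228 0 0 0 1;0 0 0 0 0 0 1;0 0 0 0 0 0 1;0 0 0 0 0 0 1;0 0 0 0 0 0 1;0 0 0 0 0 0 1'
python3 - <<'E'
from h import *
w=grab('wrist'); t=grab('top')
a=w['frame']; b=cv2.resize(t['frame'][180:285,105:245],(560,420),interpolation=2)
cv2.imwrite('pics/w2.png',cv2.resize(np.vstack([a,b]),(448,600+0*1))[:,:,::-1]); print(robot.read_state()['wrist_force'])
E
```

```text
time_s: 5.32
ee_pos: [453.0, 270.9, 293.4]
ee_rot: [-3.131, -0.084, -0.001]
wrist_force: [-15.8, 12.4, 15.5]
width: 10.0
gripper_force: 59.5
[-15.20152982  12.3556319   15.23135124]
```

View pics/w2.png

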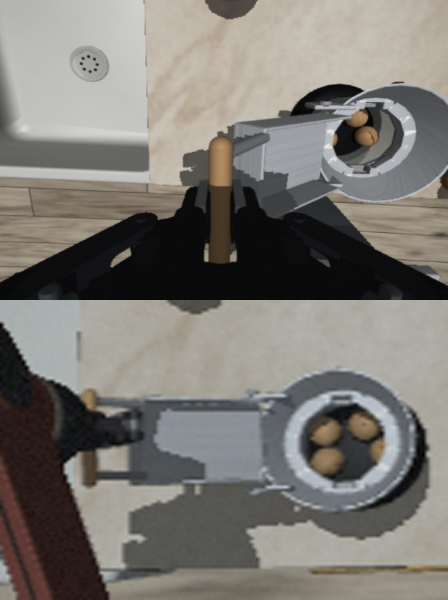

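The tray is empty and four nuts are inside the bowl opening (lower panel about (325,430), (365,425), (327,460), (380,450)). Next I'll lower the tray, release it and retreat.

```bash
python3 -m pendant '0 -0.0253 0.0228 0 0 0 1;0 -0.0253 0.0228 0 0 0 1;0 -0.0253 0.0228 0 0 0 1;0 -0.0216 0.0264 0 0 0 1;0 -0.0216 0.0264 0 0 0 1;0 -0.0216 0.0264 0 0 0 1;0 -0.0173 0.0295 0 0 0 1;0 -0.0173 0.0295 0 0 0 1;0 -0.0173 0.0295 0 0 0 1;0 -0.0129 0.0316 0 0 0 1;0 -0.0129 0.0316 0 0 0 1;0 -0.0129 0.0316 0 0 0 1;0 -0.0079 0.0332 0 0 0 1;0 -0.0079 0.0332 0 0 0 1;0 -0.0079 0.0332 0 0 0 1;0 0 0 0 0 0 1;0 0 0 0 0 0 0.15;0 0 0 0 0 0 0.15;0 0 0 0 0 0 0.15;0 0 0 0 0 0 0.15'
python3 -m pendant '0 0 -0.04 0 0 0 0.15;0 0 -0.08 0 0 0 0.15;0 0 -0.12 0 0 0 0.15;0 0 -0.12 0 0 0 0.15;0 0 -0.12 0 0 0 0.15;0 0 -0.12 0 0 0 0.15;0 0.12 -0 0 0 0 0.15;0 0.12 -0 0 0 0 0.15;0 0.12 -0 0 0 0 0.15;0 0.12 -0 0 0 0 0.15;0 0.12 -0 0 0 0 0.15;0 0.12 0 0 0 0 0.15;0 0.12 0 0 0 0 0.15;0 0.12 0 0 0 0 0.15;0 0 0 0 0 0 0.15'
python3 - <<'E'
from h import *
w=grab('wrist'); save(w,'w3.png'); pickle.dump(w,open('w3.pkl','wb')); print(robot.read_state()['ee_pos'])
t=grab('top'); pickle.dump(t,open('t3.pkl','wb'))
E
```

```text
time_s: 7.08
ee_pos: [452.2, 329.9, 181.5]
ee_rot: [-3.14, -0.08, -0.002]
wrist_force: [-1.2, 0.0, -0.6]
width: 36.3
gripper_force: 0.0
time_s: 8.33
ee_pos: [464.2, 85.7, 331.6]
ee_rot: [3.138, 0.072, 0.002]
wrist_force: [0.0, -0.1, 0.1]
width: 36.3
gripper_force: 0.0
[464.15625506  87.75203728 331.55026238]
```

View pics/w3.png

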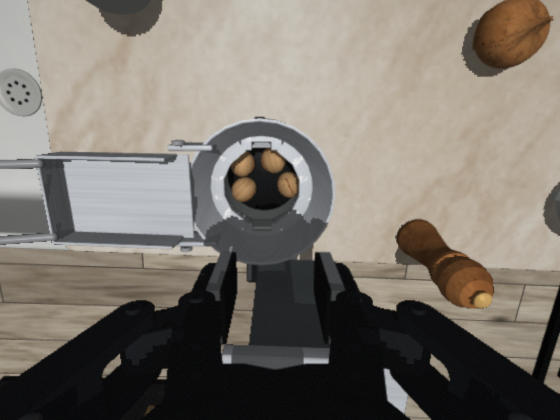

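All four nuts lie in the bowl and the tray is back down. The collar centre is near (262,185), with notches at (262,145) and (260,224). Now to the lid.

```bash
python3 -m pendant '-0.0185 0.1556 0 0 0 0 -0.4;-0.0185 0.1556 0 0 0 0 -0.4;-0.0185 0.1556 0 0 0 0 -0.4;-0.0185 0.1556 0 0 0 0 -0.4;-0.0185 0.1556 0 0 0 0 -0.4;-0.0185 0.1556 0 0 0 0 -0.4;-0.0185 0.1556 0 0 0 0 -0.4;-0.0185 0.1556 0 0 0 0 -0.4;-0.0185 0.1556 0 0 0 0 -0.4;-0.0185 0.1556 0 0 0 0 -0.4;-0.0185 0.1556 0 0 0 0 -0.4'
python3 -m pendant '0 0 0.03 0 0 -0.0788 -0.4;0 0 0.03 0 0 -0.0788 -0.4;0 0 0.03 0 0 -0.0788 -0.4;0 0 0.03 0 0 -0.0788 -0.4;0 0 0.03 0 0 -0.0788 -0.4;0 0 0.03 0 0 -0.0788 -0.4;0 0 0.03 0 0 -0.0788 -0.4;0 0 0.03 0 0 -0.0788 -0.4;0 0 0.03 0 0 -0.0788 -0.4;0 0 0.03 0 0 -0.0788 -0.4;0 0 0.03 0 0 -0.0788 -0.4;0 0 0 0 0 0 -0.4;0 0 0 0 0 0 -0.4'
python3 - <<'E'
from h import *
s=robot.read_state(); print(s['ee_pos'],s['joint_pos'].round(2),s['width'],Ro.from_rotvec(s['ee_rot']).as_matrix().round(3))
w=grab('wrist'); save(w,'w4.png'); pickle.dump(w,open('w4.pkl','wb'))
C=cloud(w); z=C[...,2]; hsv=cv2.cvtColor(w['frame'],cv2.COLOR_RGB2HSV)
R=np.hypot(C[...,0]-433,C[...,1]+342)<60
m=R&(z>65)&(hsv[...,1]>80); v,u=np.nonzero(m); r=cv2.minAreaRect(np.c_[u,v].astype(np.float32)); bp=cv2.boxPoints(r)
q=plane(w,bp,75); print('top',r,q.round(1),q.mean(0).round(1)); P=C[m]; print(len(P),np.median(P,0),np.percentile(P[:,2],[5,95]))
fl=R&(z>20)&(z<40); v,u=np.nonzero(fl); h=cv2.convexHull(np.c_[u,v].astype(np.float32)); e=cv2.fitEllipse(h); print('flange',e,plane(w,[e[0]],31).round(1), C[fl].mean(0))
hh=plane(w,h.reshape(-1,2),29); print(hh.min(0),hh.max(0))
# collar from w3
w=pickle.load(open('w3.pkl','rb')); C=cloud(w); z=C[...,2]; R=np.hypot(C[...,0]-458,C[...,1]-98)<70
m=R&(z>108)&(z<116); P=C[m]; print('collar',len(P),P.min(0),P.max(0))
v,u=np.nonzero(m); h=cv2.convexHull(np.c_[u,v].astype(np.float32)); e=cv2.fitEllipse(h); print(e,plane(w,[e[0]],112))
cv2.imwrite('pics/w3c.png',cv2.resize(w['frame'][110:245,190:335],None,fx=4.4,fy=4.4,interpolation=2)[:,:,::-1])
E
```

```text
time_s: 9.35
ee_pos: [435.5, -340.6, 331.0]
ee_rot: [3.141, 0.082, 0.001]
wrist_force: [1.0, -0.3, 0.6]
width: 59.7
gripper_force: 0.0
time_s: 10.43
ee_pos: [435.6, -338.7, 248.0]
ee_rot: [-2.453, -1.962, -0.0]
wrist_force: [-0.5, -0.2, 0.3]
width: 59.7
gripper_force: 0.0
[ 435.60243825 -338.67133972  247.96632226] [-0.8   0.05  1.72  0.    1.37 -0.58] 59.68893213809995 [[ 0.22   0.976 -0.   ]
 [ 0.976 -0.22   0.001]
 [ 0.001 -0.001 -1.   ]]
top ((272.5, 292.0), (545.0, 254.0), 0.0) [[  79.9 -524.8   75. ]
 [ 203.6 -261.    75. ]
 [ 675.2 -367.2   75. ]
 [ 672.4 -657.7   75. ]] [ 407.8 -452.7   75. ]
5347 [ 433.89600963 -329.42653958  297.46429819] [ 71.657718  320.7536987]
flange ((275.08026123046875, 187.23988342285156), (88.62598419189453, 89.18051147460938), 94.89346313476562) [[ 435.2 -343.4   31. ]] [ 435.85198951 -341.28008688   30.11960201]
[ 387.18935876 -393.64238545   29.        ] [ 482.19128108 -297.36636964   29.        ]
collar 3991 [403.48586173  42.77798427 108.03158656] [515.153146   154.70812554 115.99008835]
((260.8577880859375, 186.04458618164062), (104.15436553955078, 107.11344146728516), 116.89594268798828) [[460.90861546  99.20804422 112.        ]]
```

View pics/w4.png

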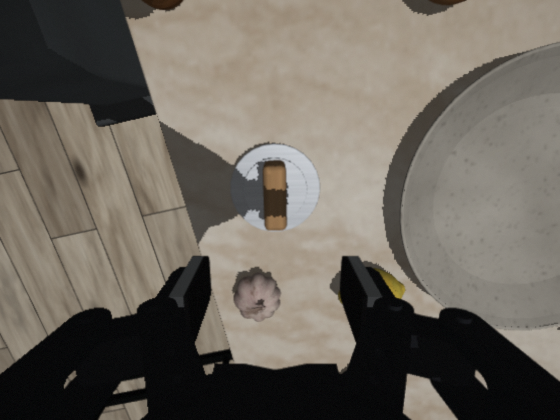

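View pics/w3c.png

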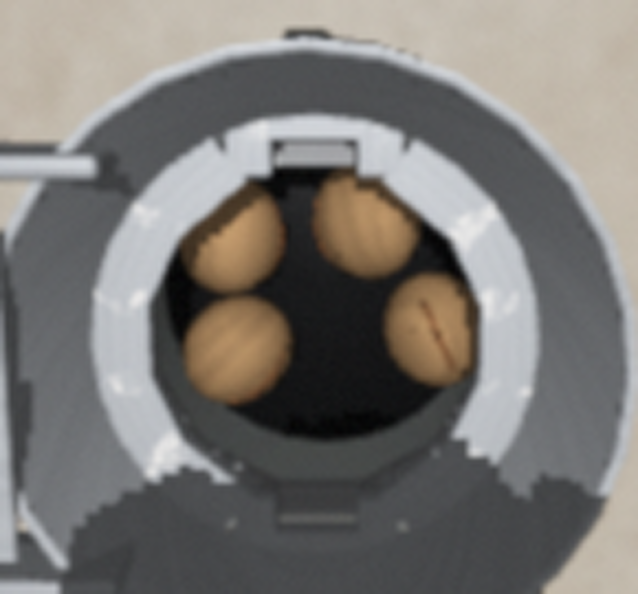

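The wrist view shows the lid: flange centre (275,187), grip bar from (275,160) to (276,231). The crop shows the notches, with outer edges around (313,140) and (317,525).

```bash
python3 - <<'E'
from h import *
w=pickle.load(open('w4.pkl','rb')); hsv=cv2.cvtColor(w['frame'],cv2.COLOR_RGB2HSV)
m=np.zeros((420,560),bool); m[150:240,258:296]=1; m&=(hsv[...,1]>100)
v,u=np.nonzero(m); r=cv2.minAreaRect(np.c_[u,v].astype(np.float32)); bp=cv2.boxPoints(r)
for zz in (75,): 
    q=plane(w,bp,zz); print(r,q.round(1),q.mean(0).round(1))
d=max((q[1]-q[0],q[2]-q[1]),key=np.linalg.norm); print('yaw',np.arctan2(d[1],d[0])%np.pi,np.linalg.norm(d))
P=depth(w,np.c_[u,v]); print(np.percentile(P[:,2],[5,50,95]))
P=P[P[:,2]>70]; print(P.mean(0),P.min(0),P.max(0))
w=pickle.load(open('w3.pkl','rb'))
a=plane(w,[(261.2,141.8),(262.2,229)],112); print(a.round(1),a.mean(0),np.linalg.norm(a[0]-a[1]),np.arctan2(*(a[0]-a[1])[1::-1]))
C=cloud(w); z=C[...,2]
for rlo,rhi in((108,116),):
    A=C[(np.hypot(C[...,0]-458,C[...,1]-98)<49)&(abs(z-112)<4)&(np.hypot(C[...,0]-458,C[...,1]-98)>30)]
    print(len(A),np.median(A[:,2]))
# hopper rim outer contour: circle fit on points z 147-153 
A=C[(np.hypot(C[...,0]-458,C[...,1]-98)<78)&(abs(z-150)<3)&(C[...,1]<150)]
M=np.c_[2*A[:,:2],np.ones(len(A))]; s=np.linalg.lstsq(M,(A[:,:2]**2).sum(1),rcond=None)[0]; print('rim',len(A),s[:2],np.sqrt(s[2]+s[:2]@s[:2]))
E
```

```text
((274.7020568847656, 195.4453582763672), (67.43037414550781, 21.795677185058594), 87.39744567871094) [[ 431.3 -309.1   75. ]
 [ 450.5 -312.5   75. ]
 [ 439.8 -375.8   75. ]
 [ 419.3 -372.2   75. ]] [ 435.2 -342.4   75. ]
yaw 1.4021859656402718 64.18538919080402
[68.06964317 72.59446035 73.98284531]
[ 434.87244278 -343.49741072   74.71386343] [ 420.49931556 -375.6226761    70.0187778 ] [ 452.12948873 -270.25035854  371.47815951]
[[507.  100.4 112. ]
 [412.6  96.1 112. ]] [459.83556066  98.25009022 112.        ] 94.47206526704814 0.04587216757859844
1879 111.97690250444731
rim 1439 [459.64112817  98.27231443] 69.52203447874712
```

The chopper axis is (459.3, 98.3) with yaw 0.05, and the rim radius of 69.5 agrees with the given size. The lid is at (435.2, -342.9), with the bar 64 mm long at yaw about 1.39. I'll grip it.

```bash
python3 -m pendant '-0.017 0.002 0 0 0 -0.029 -0.4;0 0 0.12 0 0 0 -0.4;0 0 0.12 0 0 0 -0.4;0 0 0.12 0 0 0 -0.4;0 0 0.12 0 0 0 -0.4;0 0 0.12 0 0 0 -0.4;0 0 0.12 0 0 0 -0.4;0 0 0.024 0 0 0 -0.4;0 0 0.024 0 0 0 -0.4;0 0 0 0 0 0 -0.4;0 0 0 0 0 0 1;0 0 0 0 0 0 1;0 0 0 0 0 0 1;0 0 0 0 0 0 1;0 0 0 0 0 0 1'
python3 - <<'E'
from h import *
s=robot.read_state(); print(s['ee_pos'],s['joint_pos'].round(2),s['wrist_force'],s['width'])
E
```

```text
time_s: 11.73
ee_pos: [435.8, -345.0, 58.2]
ee_rot: [2.405, 2.015, 0.0]
wrist_force: [-0.5, -0.3, 6.8]
width: 21.2
gripper_force: 60.3
[ 435.78098799 -345.033104     58.15998719] [-0.81  0.28  1.85  0.    1.01 -0.64] [-0.46271615 -0.29546549  6.76589145] 21.247739494224376
```

Gripped at width 21 mm. I'll lift, carry it to the chopper, and turn to the notch yaw.

```bash
python3 -m pendant '0 0 -0.04 0 0 0 1;0 0 -0.08 0 0 0 1;0 0 -0.14 0 0 0 1;0 0 -0.14 0 0 0 1;0 0 -0.14 0 0 0 1;0 0 -0.14 0 0 0 1;0 0 -0.14 0 0 0 1;0 0 -0.14 0 0 0 1;0.1 -0.013 0 0 0 0 1;0.1468 -0.0183 0 0 0 0 1;0.1468 -0.0183 0 0 0 0 1;0.1468 -0.0183 0 0 0 0 1;0.1468 -0.0183 0 0 0 0 1'
python3 -m pendant '0.1468 -0.0183 0 0 0 0 1;0.1468 -0.0183 0 0 0 0 1;0.1468 -0.0183 0 0 0 0 1;0.1468 -0.0183 0 0 0 0 1;0.1468 -0.0183 0 0 0 0 1;0.1468 -0.0183 0 0 0 0 1;0.14 -0.0175 0 0 0 0 1;0.05 -0.006 0 0 0 0 1;0 0 0 0 0 0 1'
python3 -m pendant '0 0 0 0 0 -0.0799 1;0 0 0 0 0 -0.0799 1;0 0 0 0 0 -0.0799 1;0 0 0 0 0 -0.0799 1;0 0 0 0 0 -0.0799 1;0 0 0 0 0 -0.0799 1;0 0 0 0 0 -0.0799 1;0 0 0 0 0 -0.0799 1;0 0 0 0 0 -0.0799 1;0 0 0 0 0 -0.0799 1;0 0 0 0 0 -0.0799 1;0 0 0 0 0 -0.0799 1;0 0 0 0 0 -0.0799 1;0 0 0 0 0 -0.0799 1;0 0 0 0 0 -0.0799 1;0 0 0 0 0 0 1;0 0 0 0 0 0 1;0 0 0 0 0 0 1'
python3 - <<'E'
from h import *
s=robot.read_state(); M=Ro.from_rotvec(s['ee_rot']).as_matrix(); print(s['ee_pos'],s['joint_pos'].round(2),s['wrist_force'],s['width'],M.round(3),np.arctan2(M[1,0],M[0,0])%np.pi)
w=grab('wrist'); save(w,'w5.png'); pickle.dump(w,open('w5.pkl','wb'))
E
```

```text
time_s: 12.82
ee_pos: [442.7, -169.1, 296.3]
ee_rot: [-2.409, -2.017, -0.0]
wrist_force: [1.8, 0.5, -2.0]
width: 21.2
gripper_force: 59.3
time_s: 13.57
ee_pos: [456.7, 101.4, 296.3]
ee_rot: [-2.403, -2.022, -0.001]
wrist_force: [0.4, -0.4, -1.4]
width: 21.4
gripper_force: 59.3
time_s: 15.07
ee_pos: [457.3, 98.0, 296.1]
ee_rot: [0.074, -3.141, 0.0]
wrist_force: [-0.1, 0.1, -1.8]
width: 21.6
gripper_force: 59.2
[457.32774546  97.96715737 296.1427994 ] [ 0.04 -0.19  1.86 -0.    1.48 -1.58] [-0.10037205  0.12605318 -1.78282274] 21.550381556497904 [[-0.999 -0.047 -0.   ]
 [-0.047  0.999 -0.   ]
 [ 0.    -0.    -1.   ]] 0.04697390004110824
```

View pics/w5.png

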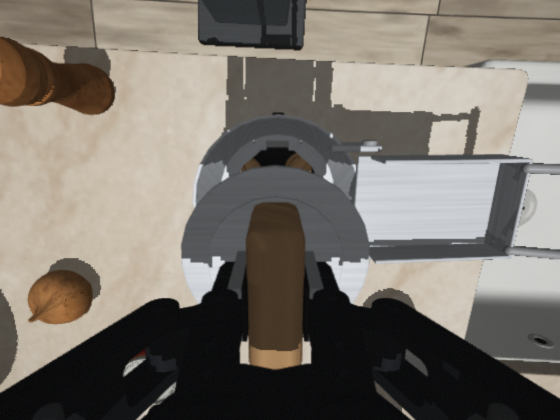

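The held lid is seen from above: flange arc top at (275,167), bar front end at (275,205), with the chopper and tray behind. I'll work out the lid centre relative to the TCP.

```bash
python3 - <<'E'
from h import *
from scipy.optimize import least_squares
w=pickle.load(open('w5.pkl','rb')); C=cloud(w); z=C[...,2]
m=(z>255)&(z<275); m[:,:180]=0; m[:,372:]=0; m[262:]=0
print(np.percentile(z[m],[5,50,95]))
n,l,st,c=cv2.connectedComponentsWithStats(m.astype(np.uint8)); k=1+st[1:,4].argmax(); m=l==k
ed=[(u,np.nonzero(m[:,u])[0][0]) for u in range(195,356,4) if m[:,u].any()]
zt=np.median(z[m]); Q=plane(w,np.array(ed)-[0,.5],zt)
f=lambda p:np.hypot(Q[:,0]-p[0],Q[:,1]-p[1])-48
s=least_squares(f,[457,98],loss='soft_l1'); print(zt,s.x,abs(f(s.x)).mean(), len(ed))
g=lambda p:np.hypot(Q[:,0]-p[0],Q[:,1]-p[1])-p[2]
print(least_squares(g,[457,98,48],loss='soft_l1').x)
# bar edges -> yaw
hsv=cv2.cvtColor(w['frame'],cv2.COLOR_RGB2HSV); b=(z>300)&(z<325); b[:,:240]=0;b[:,310:]=0; b[:205]=0
for r in (220,240,260): 
    u=np.nonzero(b[r])[0]; print(r,u.min(),u.max()); 
    print(plane(w,[(u.min(),r),(u.max(),r)],np.median(z[b])).round(1),np.median(z[b]))
E
```

```text
[265.96568308 267.30915189 270.55754409]
267.30915188893795 [458.4481324  97.0690031] 0.15349737086405524 41
[457.80801187  97.03924158  47.42890498]Traceback (most recent call last):
  File "<stdin>", line 16, in <module>
    return umr_minimum(a, axis, None, out, keepdims, initial, where)
ValueError: zero-size array to reduction operation minimum which has no identity
```

```bash
python3 - <<'E'
from h import *
from scipy.optimize import least_squares
w=pickle.load(open('w5.pkl','rb')); C=cloud(w); z=C[...,2]
A=C[(np.hypot(C[...,0]-458,C[...,1]-98)<78)&(abs(z-150)<3)&(C[...,1]<150)&(C[...,0]<455)]
print(len(A)); g=lambda p:np.hypot(A[:,0]-p[0],A[:,1]-p[1])-69.5
print('rim fixed r',least_squares(g,[458,98],loss='soft_l1').x)
g2=lambda p:np.hypot(A[:,0]-p[0],A[:,1]-p[1])-p[2]
print('rim free',least_squares(g2,[458,98,69],loss='soft_l1').x)
w=grab('top'); C=cloud(w); z=C[...,2]
m=(np.hypot(C[...,0]-458,C[...,1]-98)<60)&(abs(z-267)<8); print('top flange',m.sum(),C[m].min(0),C[m].max(0))
E
```

```text
935
rim fixed r [458.80914831  98.62726295]
rim free [458.91492256  98.66780491  69.59479519]
top flange 232 [411.58291401  52.88772707 261.77237716] [503.04678962  90.39443814 274.97485613]
```

The lid and rim fits in the same frame differ by under 1.5 mm. I'll apply a small correction and descend to just above the collar, then feel in.

```bash
python3 -m pendant '-0.004 0.003 0.08 0 0 0 1;0 0 0.1 0 0 0 1;0 0 0.1 0 0 0 1;0 0 0.08 0 0 0 1;0 0 0.06 0 0 0 1;0 0 0.04 0 0 0 1;0 0 0.02 0 0 0 1;0 0 0 0 0 0 1'
python3 -m pendant '0 0 0.012 0 0 0 1;0 0 0.012 0 0 0 1;0 0 0.012 0 0 0 1;0 0 0.012 0 0 0 1;0 0 0 0 0 0 1'
python3 - <<'E'
from h import *
s=robot.read_state(); M=Ro.from_rotvec(s['ee_rot']).as_matrix(); print(s['ee_pos'],s['wrist_force'],s['ft_torque'],np.arctan2(M[1,0],M[0,0])%np.pi)
E
```

```text
time_s: 15.83
ee_pos: [457.9, 99.3, 175.2]
ee_rot: [0.079, -3.139, 0.0]
wrist_force: [-0.9, -0.7, -2.2]
width: 21.4
gripper_force: 59.3
time_s: 16.25
ee_pos: [458.2, 99.3, 163.7]
ee_rot: [0.08, -3.14, 0.0]
wrist_force: [-0.5, -0.4, -2.0]
width: 21.2
gripper_force: 59.3
[458.17353203  99.29555652 163.66056634] [-0.46378811 -0.40215516 -1.96813785] [0.00827592 0.04546026 0.00855974] 0.05113415057181436
```

The lugs are 6 mm into the notches with no contact force. Continuing down.

```bash
python3 -m pendant '0 0 0.012 0 0 0 1;0 0 0.012 0 0 0 1;0 0 0.012 0 0 0 1;0 0 0 0 0 0 1'
python3 -m pendant '0 0 0.012 0 0 0 1;0 0 0.012 0 0 0 1;0 0 0.008 0 0 0 1;0 0 0 0 0 0 1;0 0 0 0 0 0 1'
```

```text
time_s: 16.58
ee_pos: [458.4, 99.3, 154.7]
ee_rot: [-0.08, 3.141, -0.0]
wrist_force: [-0.8, 0.5, 0.4]
width: 21.3
gripper_force: 59.6
time_s: 17.0
ee_pos: [458.7, 99.3, 147.5]
ee_rot: [-0.08, 3.14, 0.0]
wrist_force: [-1.8, 0.1, 5.2]
width: 21.3
gripper_force: 59.9
```

The spring force matches about 7 mm of press. I'll push home.

```bash
python3 -m pendant '0 0 0.006 0 0 0 1;0 0 0.004 0 0 0 1;0 0 0 0 0 0 1;0 0 0 0 0 0 1'
python3 -m pendant '0 0 0.004 0 0 0 1;0 0 0 0 0 0 1;0 0 0 0 0 0 1'
```

```text
time_s: 17.33
ee_pos: [458.7, 99.3, 146.1]
ee_rot: [-0.081, 3.14, -0.0]
wrist_force: [-6.5, -1.1, 13.2]
width: 21.6
gripper_force: 61.3
time_s: 17.58
ee_pos: [458.7, 99.3, 146.1]
ee_rot: [-0.081, 3.14, -0.0]
wrist_force: [-10.6, -1.5, 21.2]
width: 21.2
gripper_force: 62.5
```

Seated: z stopped at 146.1 with force rising. Turning clockwise (positive about the tool's z).

```bash
python3 -m pendant '0 0 0 0 0 0.05 1;0 0 0 0 0 0.05 1;0 0 0 0 0 0.05 1;0 0 0 0 0 0.05 1;0 0 0 0 0 0.05 1;0 0 0 0 0 0.05 1;0 0 0 0 0 0.05 1;0 0 0 0 0 0.05 1;0 0 0 0 0 0 1'
cat > st.py <<'E'
from h import *
s=robot.read_state(); M=Ro.from_rotvec(s['ee_rot']).as_matrix(); print(s['time_s'],s['ee_pos'].round(1),s['wrist_force'].round(1),s['ft_torque'].round(2),'turned',0.051+np.pi-np.arctan2(M[1,0],M[0,0])%(2*np.pi),M[:,2].round(3))
E
python3 st.py
```

```text
time_s: 18.33
ee_pos: [460.0, 99.3, 146.1]
ee_rot: [0.856, 3.019, 0.001]
wrist_force: [-2.8, -0.6, 15.4]
width: 21.0
gripper_force: 61.7
18.3333 [460.   99.3 146.1] [-2.8 -0.6 15.4] [-0.16  0.7  -0.17] turned 0.6034005872216497 [ 0.004 -0.    -1.   ]
```

```bash
python3 -m pendant '0 0 0 0 0 0.05 1;0 0 0 0 0 0.05 1;0 0 0 0 0 0.05 1;0 0 0 0 0 0.05 1;0 0 0 0 0 0.05 1;0 0 0 0 0 0.05 1;0 0 0 0 0 0.05 1;0 0 0 0 0 0.05 1;0 0 0 0 0 0.05 1;0 0 0 0 0 0 1'
python3 st.py
python3 -m pendant '0 0 0 0 0 0.03 1;0 0 0 0 0 0 1;0 0 0 0 0 0 1'
python3 st.py
```

```text
time_s: 19.17
ee_pos: [460.4, 98.9, 146.1]
ee_rot: [1.807, 2.565, 0.003]
wrist_force: [-1.3, -1.7, 14.0]
width: 21.5
gripper_force: 61.4
19.1667 [460.4  98.9 146.1] [-1.3 -1.7 14. ] [-0.43  0.52 -0.02] turned 1.2782892595113702 [ 0.004 -0.001 -1.   ]
time_s: 19.42
ee_pos: [460.4, 98.9, 146.1]
ee_rot: [1.86, 2.527, 0.003]
wrist_force: [-1.6, -2.9, 15.3]
width: 21.6
gripper_force: 61.4
19.4167 [460.4  98.9 146.1] [-1.6 -2.9 15.3] [-0.44  0.58  0.01] turned 1.319822656033625 [ 0.005 -0.001 -1.   ]
```

```bash
python3 -m pendant '0 0 0 0 0 0.02 1;0 0 0 0 0 0.02 1;0 0 0 0 0 0 1;0 0 0 0 0 0 1'
python3 st.py
python3 -m pendant '0 0 0 0 0 0.02 1;0 0 0 0 0 0.02 1;0 0 0 0 0 0 1;0 0 0 0 0 0 1'
python3 st.py
```

```text
time_s: 19.75
ee_pos: [460.5, 98.8, 146.1]
ee_rot: [1.934, 2.47, 0.003]
wrist_force: [-0.8, -1.8, 14.6]
width: 21.4
gripper_force: 61.3
19.75 [460.5  98.8 146.1] [-0.8 -1.8 14.6] [-0.49  0.58  0.2 ] turned 1.3794212045697731 [ 0.005 -0.001 -1.   ]
time_s: 20.08
ee_pos: [459.6, 98.8, 146.1]
ee_rot: [2.007, 2.413, 0.001]
wrist_force: [-5.4, -2.3, 16.7]
width: 21.1
gripper_force: 62.0
20.0833 [459.6  98.8 146.1] [-5.4 -2.3 16.7] [-0.56  1.04  0.52] turned 1.4383985728604096 [ 0.003 -0.002 -1.   ]
```

The resisting torque rose from 0 through 0.2 to 0.52 N m at 1.38–1.44 rad, so the stop is reached. Before handing in, I'll check numerically that the bar has not slipped in the pads, and that the tray and bystanders are unmoved.

```bash
python3 - <<'E'
from h import *
def bar(w):
    hsv=cv2.cvtColor(w['frame'],cv2.COLOR_RGB2HSV); m=((hsv[...,0]<22)&(hsv[...,1]>110)).astype(np.uint8); m[:,:235]=0; m[:,320:]=0; m[:195]=0; m[345:]=0
    n,l,st,c=cv2.connectedComponentsWithStats(m); k=1+st[1:,4].argmax(); o=[]
    for r in range(215,261,5):
        u=np.nonzero(l[r]==k)[0]; o.append((r,(u.min()+u.max())/2) if len(u) else (r,-1))
    o=np.array(o); return np.polyfit(o[:,0],o[:,1],1).round(3),o[:,1]
w=grab('wrist'); print(bar(pickle.load(open('w5.pkl','rb')))); print(bar(w))
t0=pickle.load(open('f0.pkl','rb'))['top']; t=grab('top')
C0,C=cloud(t0),cloud(t)
for n,(x,y,r) in dict(mill=(368,-123,35),lemon=(513,-480,45),garlic=(383,-463,35),mug=(676,280,60),handle=(450,337,50)).items():
    o=[]
    for c,f in((C0,t0),(C,t)):
        m=(np.hypot(c[...,0]-x,c[...,1]-y)<r)&(c[...,2]>15)&(c[...,2]<250); o.append((m.sum(),c[m].mean(0).round(1)))
    print(n,o)
E
python3 st.py
```

```text
(array([1.00000e-02, 2.72797e+02]), array([275. , 275. , 275. , 274.5, 275. , 275. , 275.5, 275.5, 276. ,
       274.5]))
(array([1.30000e-02, 2.71527e+02]), array([274. , 274. , 275. , 274.5, 274.5, 275. , 274.5, 274.5, 274.5,
       275. ]))
mill [(np.int64(291), array([ 368.1, -123.6,  134.4])), (np.int64(284), array([ 368.5, -122.7,  135.9]))]
lemon [(np.int64(315), array([ 514. , -483.6,   45.2])), (np.int64(314), array([ 514.2, -483.6,   45. ]))]
garlic [(np.int64(249), array([ 383.6, -464.3,   37.6])), (np.int64(249), array([ 383.5, -464.2,   37.7]))]
mug [(np.int64(507), array([678.3, 276.3,  58. ])), (np.int64(510), array([678.1, 276.4,  57.6]))]
handle [(np.int64(224), array([449.9, 330.1, 185.5])), (np.int64(223), array([449.3, 330. , 186.1]))]
20.1833 [459.6  98.8 146.1] [-6.6 -2.4 18.7] [-0.51  1.12  0.53] turned 1.4384200472800277 [ 0.003 -0.001 -1.   ]
```

The bar has not slipped, the tray is down, the bystanders are unmoved, and the lid is pressed home and turned. Handing in.

```bash
python3 -c "
from plant import robot
print(robot.close_job())"
```

```text
the job is handed in; nothing more can be done
None
```

The job is handed in: all four walnuts are in the chopper, the tray is back down, and the lid is seated, pressed home, turned clockwise to its stop and still gripped, with the mill, mug, garlic and lemon where they were.

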